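Reset the tripped circuit breaker on the bench panel

ROBOT

A 6-joint arm with a two-finger parallel gripper is mounted at the origin on a cart in front of the work surface, level with it; the furniture and walls round the work are solid. World frame = base frame: x ahead of the robot, y to its left, z up, the work surface at z = 0. Lengths are in m, angles in rad, forces in N, time in s.
With the tool pointing down it reaches from about 0.4 to 0.825 m from the base axis. Payload 7 kg.
Tool frame: the origin (TCP) lies between the finger pads; the fingertips stand 22 mm ahead of it and the grasp point (between the pads) lies 3 mm ahead of it; z points along the fingers, y is the direction in which the jaws open and shut (so a half turn about z gives the same grasp; the last joint's range is limited). The gripper opens to 88 mm and grips with 3 to 60 N. Pads are 19 mm wide; open, the fingers measure 130 mm over their backs; the gripper's body (78 mm by 193 mm) begins 47 mm behind the grasp point.
Start: joints at [0.288, 0.359, 0.012, 0, -1.224, -0.288], TCP at [0.675, -0, 0.227] pointing down, gripper open.
Joint ranges: [-3.07, 3.07], [-1.43, 2.12], [-1.02, 1.25], [-3.03, 1.67], [-3.05, -0], [-3.03, 3.03]. Speed limits (rad/s): [2.39, 2.39, 3.01, 3.14, 3.14, 3.14].

INTERFACE

Orientations are given as [roll, pitch, yaw] about the fixed x, y, z axes, in that order (R = Rz(yaw) Ry(pitch) Rx(roll)).
In Python, from station import * gives the robot as it stands. The module is installed in compiled form; this text tells all that it offers.
- The arm moves only by the tool move_arm, never from a script. Its argument "rows" is a list of rows, each an object with "delta_rot": the turn, a rotation vector about the world's x, y, z in degrees, a list of three; "delta_pos": the shift along the world's x, y, z in cm, a list of three; "hand": the finger opening in cm, from 0 to 8.76. A call has exactly 10 rows; each row shifts and turns the commanded pose from where the row before left it; what a row does not reach is not made up. A row lasts 1/10 s, in which the tool goes at most 50 mm and 8.59 degrees, less where a joint would pass 70% of its speed; a pose out of reach is approached as far as the arm can. A call is refused whole if a number of a shift passes 5 or a number of a turn 8.59, either way. A call with a gripper value outside its range is refused whole. The fingers move at their own pace and stop on an object; "force" is the grip in N (left out, the last holds). Time passes only in rows, so rows that do not move let the fingers close, or fill a call up. It gives the time, the measured TCP pose, the force and the opening at its end, in the units of the state.
- get_state(): the state, without advancing time (a new reading comes with each control period).
- grab_frame(name): name is "scene" or "side" or "wrist"; returns the picture (384x512x3 uint8, blue, green, red); there is no depth.
- camera_info(name): a dict with "camera_matrix" (3x3 intrinsics, pixels), "world_from_camera" (4x4, takes a point from camera to world coordinates); the wrist camera has in their place "T_tool_cam" (4x4, takes a point from camera to tool coordinates, whose origin is the TCP and whose axes are the flange's). Camera axes: x right, y down, z forward; pixel columns grow to the right and rows downward; lengths in m; the calibration is good to about 2 mm. The wrist camera is an equidistant fisheye: a pixel r from the principal point sees the ray r / f radians off the axis. A picture is of the moment at which its call begins: read the wrist's pose just before it. camera_info takes no time and is no camera call.
- job_done(): hands the job in, once; it reports no verdict.
The state is a dict: "t": time; "q": joint angles; "qd": joint speeds; "joint_efforts": joint torques, N m; "eef_pos": TCP position; "ee_rot": TCP orientation; "force": force on the tool from outside, world axes, zero at the start; "moment": the same for the moment, N m; "width": finger opening in m.
Only numpy, scipy, OpenCV 4.12 (cv2) and the standard library are available. Lean on these libraries where they do the work, as an engineer would, in place of code of your own. Each camera call takes 0.05 s, during which the arm holds its last target.

TASK

On the white mounting plate stand three black circuit breakers; one has tripped, and its handle has stopped halfway. Reset it: with the fingertips push that handle fully to off (towards the robot) so that it latches, then push it fully to on (away from the robot), and withdraw. Push the handle without gripping or forcing it, and leave the other two breakers and the loose things round the plate as they are.

Things in the scene. Friction and masses are not known exactly. Their poses are not given: they have to be found in the camera images.
- panel: White steel mounting plate, 128 (its x) x 206 (its y) x 3 mm, fixed to the bench, z up; origin at the centre of its underside on the worktop. Three breakers stand side by side on it, 56 mm apart along its y, in any order. Their axes are parallel to the plate's; x points away from the robot, the plate may be turned by about 0.25 rad.
- breaker_tripped: The tripped breaker: black moulded case, 105 (x) x 54 (y) mm. Origin at the centre of its underside, 3 mm above the worktop. Above the origin: case top 54 mm (30 to 46 mm over the terminals at its two ends), top of the low frame round the handle's slot 60.5 mm (frame 55 x 35 mm, slot 45 x 25 mm), handle pivot 48 mm, handle tip 86 mm when the handle stands upright.
- breaker_on: Neighbour breaker, same shape and size, handle in on (leaning away from the robot, red flag to be seen in its slot). Leave as it is.
- breaker_off: Neighbour breaker, same shape and size, handle in off (leaning towards the robot, green flag to be seen in its slot). Leave as it is.
- handle_tripped (a joint): Angle of the tripped breaker's handle about its pivot (axis: the breaker's y): 0 upright, +0.45 rad the on stop (leaning to the breaker's +x, away from the robot), -0.45 rad the off stop (towards the robot). Starts within 0.1 of upright (red and green flag both to be seen beside it), stays where it is left; friction, about 2 to 3 N near the tip; the stops are rigid.
- handle_on (a joint): Handle angle of the neighbour that is on, same meaning; starts at about +0.44 rad.
- handle_off (a joint): Handle angle of the neighbour that is off, same meaning; starts at about -0.44 rad.
- handle_tripped_tip (a point): Middle of the tripped breaker's handle tip. The handle is a flat light-grey paddle with rounded edges, 10 mm thick along the breaker's x, 23 mm wide along y, its tip 38 mm from the pivot and about 25 mm above the slot frame; it moves with the handle.
- terminals: Loose bystander: block of grey and blue rail terminals, 45 x 57 x 36 mm, beside the plate; origin at the centre of its underside.
- screwdriver: Loose bystander: screwdriver with a red handle, 26 x 159 x 30 mm, beside the plate; origin at the centre of its underside.
- pcb: Loose bystander: green circuit module, 45 x 70 x 17 mm, behind the plate; origin at the centre of its underside.
- hex_set: Loose bystander: red folding hex key set, 22 x 86 x 28 mm, beside the plate; origin at the centre of its underside.

How it is judged:
By the outcome, as a careful person would: the job done as asked, in the order asked, and still so for the second after the job is handed in, with the robot touching nothing.
It also fails if it takes over 35 s, if anything falls off the work surface, if the arm or the gripper's body presses on something with over 40 N, if the wrist force passes 120 N, or if a joint passes its speed limit or range.

## Working session

There is one attempt and no reset: what is moved stays moved. The work goes in short steps, Python scripts to look and compute and a tool call to move; the robot and the scene stay as the last step left them, time stands still between calls to the robot, and variables do not carry over. Pictures are saved under pics/ and viewed, and the job is handed in when it is done.

Besides the shell and the picture viewer there is one more tool, called after "Call:" as name(argument=value, ...) on one line, values as JSON. move_arm: Moves the arm, as the interface text tells. Its arguments: {"type":"object","properties":{"rows":{"type":"array"},"force":{"type":"number"}},"required":["rows"]}

```bash
mkdir -p pics; python3 - <<'E'
from station import *
import cv2
s=get_state();print(s)
for n in ["scene","side","wrist"]:
    cv2.imwrite(f"pics/{n}0.png",grab_frame(n)); print(n,camera_info(n))
E
```

```text
{'t': 0.0, 'q': array([ 2.88093114e-01,  3.59405092e-01,  1.10746805e-02, -3.73682824e-04,
       -1.22406745e+00, -2.88086831e-01]), 'qd': array([-0.00082821,  0.00019846, -0.00306428, -0.00035707,  0.00154375,
        0.0010746 ]), 'joint_efforts': array([-8.00930356e-04, -5.82726967e+01,  2.93058443e+01,  6.99745238e+00,
        6.93249181e-03, -2.06530804e-04]), 'eef_pos': array([ 6.74525864e-01, -1.86798628e-05,  2.25813539e-01]), 'ee_rot': array([ 3.13995730e+00, -1.18265591e-04, -1.57091721e+00]), 'force': array([ 0.23160828, -0.01997592, -0.2800049 ]), 'moment': array([-0.0387844 ,  0.02547334, -0.05583057]), 'width': 0.08743724123057484}
scene {'camera_matrix': array([[410.79436404,   0.        , 254.78548498],
       [  0.        , 410.79436404, 196.03556436],
       [  0.        ,   0.        ,   1.        ]]), 'world_from_camera': array([[ 0.43897663, -0.53063412,  0.7250703 , -0.0377234 ],
       [-0.89847144, -0.25298184,  0.35881647, -0.55349378],
       [-0.00697065, -0.808967  , -0.58781272,  0.59586   ],
       [ 0.        ,  0.        ,  0.        ,  1.        ]])}
[... 280 characters left out ...]
, -0.40291299,  0.73925019, -0.89881676],
       [-0.00262772, -0.87724225, -0.48004076,  0.52930108],
       [ 0.        ,  0.        ,  0.        ,  1.        ]])}
wrist {'camera_matrix': array([[297.31863964,   0.        , 256.53280183],
       [  0.        , 297.31863964, 189.67875132],
       [  0.        ,   0.        ,   1.        ]]), 'T_tool_cam': array([[-1.23570449e-03, -9.50499010e-01, -3.10725127e-01,
         8.50768687e-02],
       [ 9.99999227e-01, -1.21641892e-03, -2.55848508e-04,
        -3.22149744e-04],
       [-1.34788170e-04, -3.10725203e-01,  9.50499779e-01,
        -1.58686225e-01],
       [ 0.00000000e+00,  0.00000000e+00,  0.00000000e+00,
         1.00000000e+00]])}
```

View pics/scene0.png

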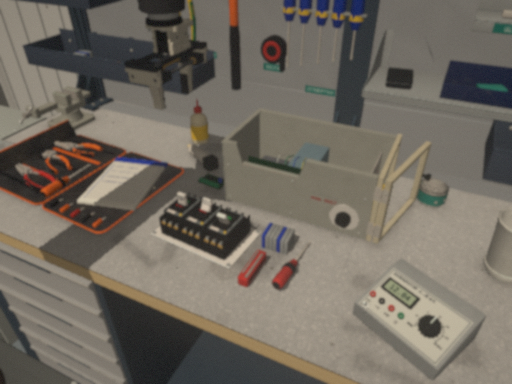

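View pics/side0.png

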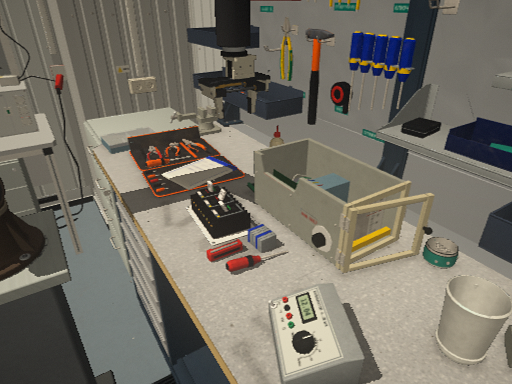

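View pics/wrist0.png

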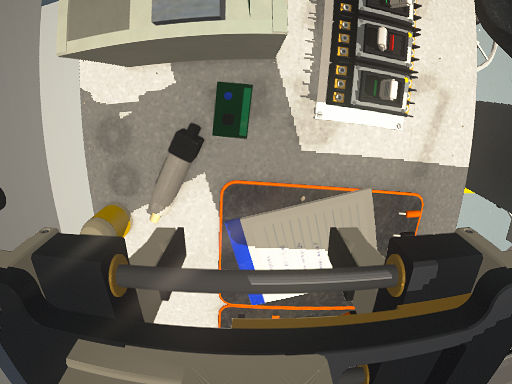

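```bash
python3 - <<'E'
import cv2
for n,(x,y,w,h) in {"wrist":(300,0,140,140),"scene":(145,180,150,90),"side":(180,170,100,75)}.items():
    im=cv2.imread(f"pics/{n}0.png")[y:y+h,x:x+w]
    k=min(800/w,600/h); k=int(k)
    cv2.imwrite(f"pics/{n}0c.png",cv2.resize(im,None,fx=k,fy=k,interpolation=cv2.INTER_CUBIC)); print(n,k)
E
```

```text
wrist 4
scene 5
side 8
```

View pics/wrist0c.png

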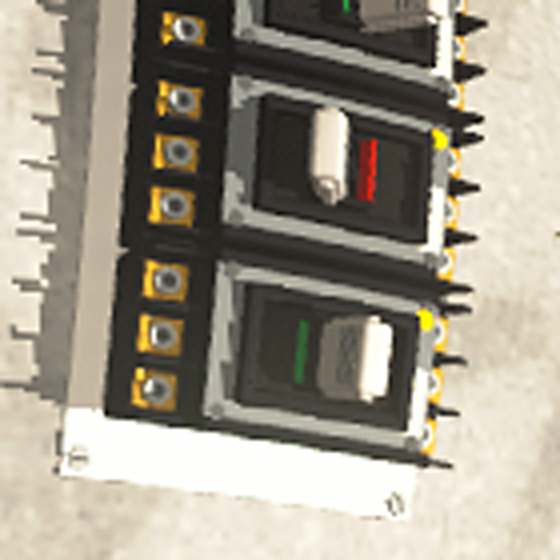

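View pics/scene0c.png

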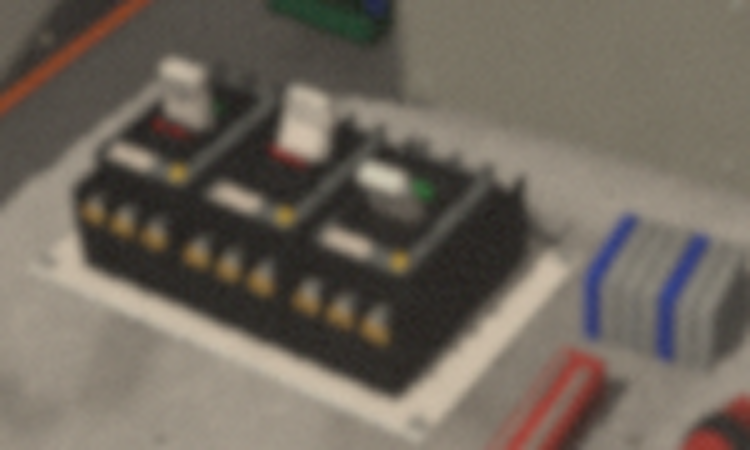

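View pics/side0c.png

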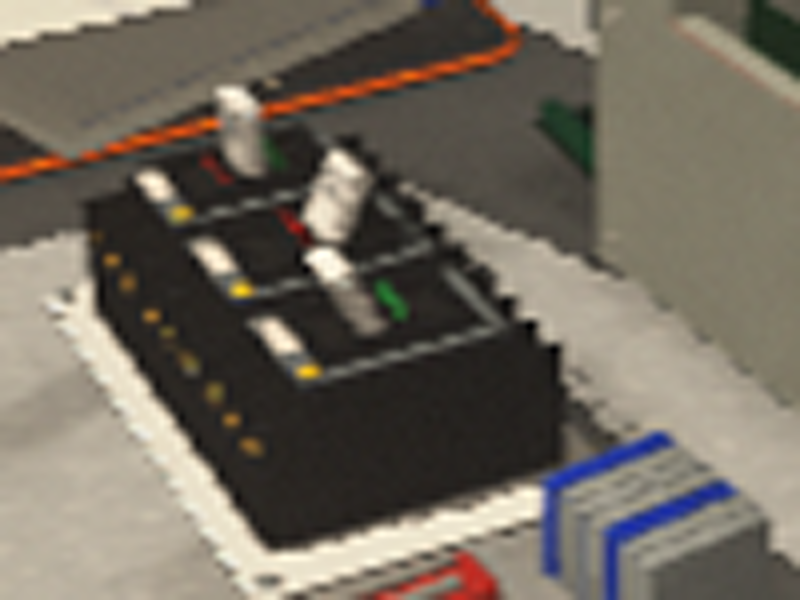

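```bash
cat > h.py <<'E'
import numpy as np
from station import *
from scipy.spatial.transform import Rotation as R
from scipy.optimize import least_squares
def tw(pos,rot):
    T=np.eye(4);T[:3,:3]=R.from_euler('xyz',rot).as_matrix();T[:3,3]=pos;return T
def proj(n,P,T=None):
    c=camera_info(n);K=c["camera_matrix"]
    W=c["world_from_camera"] if n!="wrist" else T@c["T_tool_cam"]
    p=(np.c_[P,np.ones(len(P))]@np.linalg.inv(W).T)[:,:3]
    if n!="wrist": u=p[:,:2]/p[:,2:]
    else:
        r=np.linalg.norm(p[:,:2],axis=1);u=p[:,:2]*(np.arctan2(r,p[:,2])/r)[:,None]
    return u*K[0,0]+K[:2,2]
def pl(v,P):
    P=np.array(P,float);c,s=np.cos(v[2]),np.sin(v[2])
    return np.c_[v[0]+c*P[:,0]-s*P[:,1],v[1]+s*P[:,0]+c*P[:,1],P[:,2]]
E
cat > fit.py <<'E'
from h import *
T0=tw([.67453,0,.22581],[3.13996,0,-1.57092])
obs={"wrist":([[.064,.103,.003],[-.064,.103,.003],[.0275,.0735,.0635],[-.0275,.0735,.0635],[.0275,.0385,.0635],[-.0275,.0385,.0635]],
 [[315.5,118],[402,129],[351.7,103],[405,112],[357.5,65.5],[410,79.5]]),
"scene":([[-.064,.103,.003],[-.064,-.103,.003],[.064,-.103,.003]],[[151.4,232.8],[229,267.6],[259,233.6]])}
def f(v,ns):
    return np.concatenate([(proj(n,pl(v,obs[n][0]),T0)-obs[n][1]).ravel() for n in ns])
for ns in (["wrist"],["scene"],["wrist","scene"]):
    r=least_squares(f,[.55,-.2,0],args=(ns,));print(ns,r.x.round(4),r.fun.reshape(-1,2).round(1).tolist())
v=r.x
for a in (-.1,0,.1):
    P=pl(v,[[38e-3*np.sin(a),.056,.051+.038*np.cos(a)]]);print(a,P,[proj(n,P,T0) for n in("wrist","scene","side")])
E
python3 fit.py
```

```text
['wrist'] [ 0.5286 -0.1543 -0.083 ] [[-1.9, 0.4], [-0.9, 1.6], [6.5, -2.2], [-3.8, -3.7], [4.0, 4.6], [-5.4, -0.6]]
['scene'] [ 0.5254 -0.1542 -0.0954] [[-1.0, 0.2], [-1.0, 0.9], [2.1, -1.7]]
['wrist', 'scene'] [ 0.5275 -0.1542 -0.0943] [[-2.0, -0.1], [-1.1, 2.2], [6.7, -2.4], [-3.7, -3.4], [4.5, 4.4], [-5.0, -0.1], [-0.4, -0.4], [-0.5, 0.1], [2.5, -2.3]]
-0.1 [[ 0.52904026 -0.09806226  0.08881016]] [array([[395.10031562,  90.18307495]]), array([[180.92353414, 193.31700292]]), array([[208.32136915, 182.18312402]])]
0 [[ 0.53281707 -0.09841959  0.089     ]] [array([[392.0661812 ,  89.50681237]]), array([[182.06304054, 192.35412112]]), array([[209.62947307, 181.8288893 ]])]
0.1 [[ 0.53659387 -0.09877692  0.08881016]] [array([[388.84708833,  88.83273844]]), array([[183.215501  , 191.54167205]]), array([[210.9429165 , 181.59952846]])]
```

```bash
cat > gp.py <<'E'
from h import *
def g(n,u,z):
    c=camera_info(n);K=c["camera_matrix"];W=c["world_from_camera"]
    d=W[:3,:3]@np.array([(u[0]-K[0,2])/K[0,0],(u[1]-K[1,2])/K[0,0],1]);o=W[:3,3]
    return (o+d*(z-o[2])/d[2]).round(3)
E
python3 - <<'E'
from gp import *
for u in ((228,199),(375,236)): print(g("scene",u,0))
for z in(.1,.12,.14): print(g("scene",(225,137),z),g("scene",(262,113),z))
E
python3 - <<'E'
import cv2
im=cv2.imread("pics/scene0.png")[95:255,180:380]
cv2.imwrite("pics/box.png",cv2.resize(im,None,fx=4,fy=4,interpolation=cv2.INTER_CUBIC))
E
```

```text
[ 0.658 -0.136  0.   ]
[ 0.677 -0.49   0.   ]
[ 0.772 -0.069  0.1  ] [ 0.944 -0.093  0.1  ]
[ 0.74  -0.088  0.12 ] [ 0.904 -0.112  0.12 ]
[ 0.707 -0.108  0.14 ] [ 0.865 -0.13   0.14 ]
```

View pics/box.png

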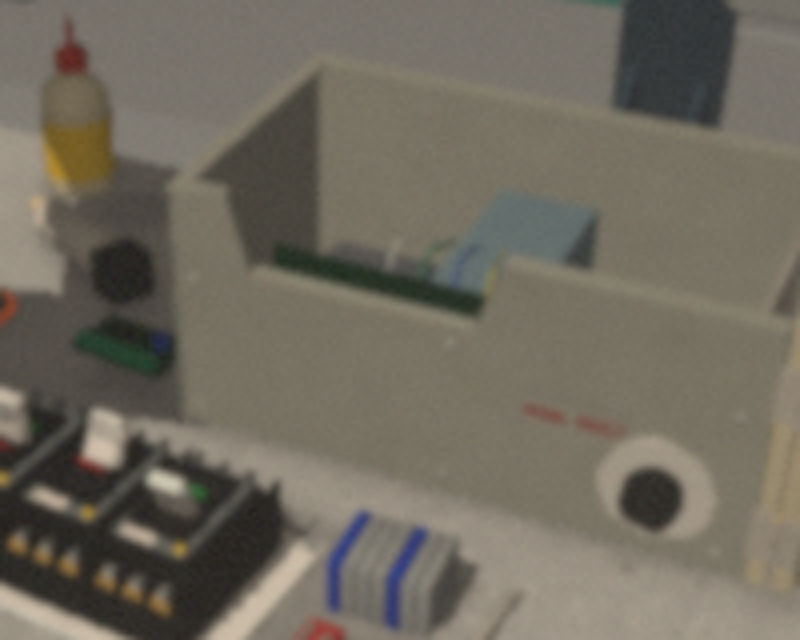

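Call:
move_arm(rows=[{"delta_rot": [0, 0, 8.46], "delta_pos": [-1.18, -1.01, -0.6], "hand": 0}, {"delta_rot": [0, 0, 8.46], "delta_pos": [-1.18, -1.01, -0.6], "hand": 0}, {"delta_rot": [0, 0, 8.46], "delta_pos": [-1.18, -1.01, -0.6], "hand": 0}, {"delta_rot": [0, 0, 8.46], "delta_pos": [-1.18, -1.01, -0.6], "hand": 0}, {"delta_rot": [0, 0, 8.46], "delta_pos": [-1.18, -1.01, -0.6], "hand": 0}, {"delta_rot": [0, 0, 8.46], "delta_pos": [-1.18, -1.01, -0.6], "hand": 0}, {"delta_rot": [0, 0, 8.46], "delta_pos": [-1.18, -1.01, -0.6], "hand": 0}, {"delta_rot": [0, 0, 8.46], "delta_pos": [-1.18, -1.01, -0.6], "hand": 0}, {"delta_rot": [0, 0, 8.46], "delta_pos": [-1.18, -1.01, -0.6], "hand": 0}, {"delta_rot": [0, 0, 8.46], "delta_pos": [-1.18, -1.01, -0.6], "hand": 0}], force=10)

```text
t: 1.15
eef_pos: [0.5563, -0.1014, 0.1663]
ee_rot: [3.142, 0.0, -0.088]
force: [1.1, -0.8, -0.3]
width: 0.0132
```

```bash
python3 - <<'E'
from h import *
import cv2
s=get_state();print(s['eef_pos'],s['ee_rot'],s['width'],s['force'])
T=tw(s['eef_pos'],s['ee_rot'])
v=[.5275,-.1542,-.0943]
fs={n:grab_frame(n) for n in("wrist","scene","side")}
for n,im in fs.items():
    cv2.imwrite(f"pics/{n}1.png",im)
    print(n,proj(n,pl(v,[[0,.056,.089],[-.064,.103,.003],[.064,.103,.003],[-.064,-.103,.003]]),T).round(1).tolist())
im=fs["side"][130:230,170:270];cv2.imwrite("pics/side1c.png",cv2.resize(im,None,fx=6,fy=6,interpolation=cv2.INTER_CUBIC))
E
```

```text
[ 0.55629114 -0.10138935  0.16633445] [ 3.14159167e+00  3.62778348e-04 -8.81815920e-02] 0.013205792283133969 [ 1.12829024 -0.80607562 -0.34903701]
wrist [[255.3, 224.1], [217.3, 241.7], [213.0, 137.0], [378.3, 239.8]]
scene [[182.1, 192.4], [151.0, 232.4], [187.9, 202.4], [228.5, 267.7]]
side [[209.6, 181.8], [184.9, 206.6], [226.1, 196.5], [210.2, 245.4]]
```

View pics/wrist1.png

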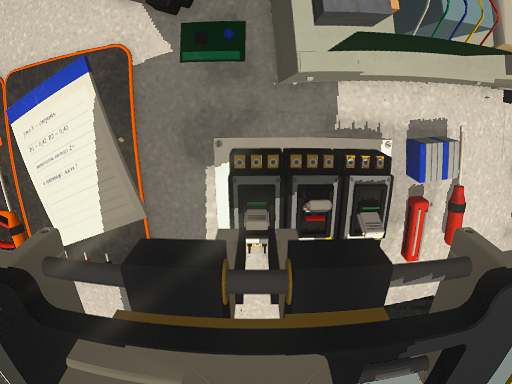

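View pics/side1c.png

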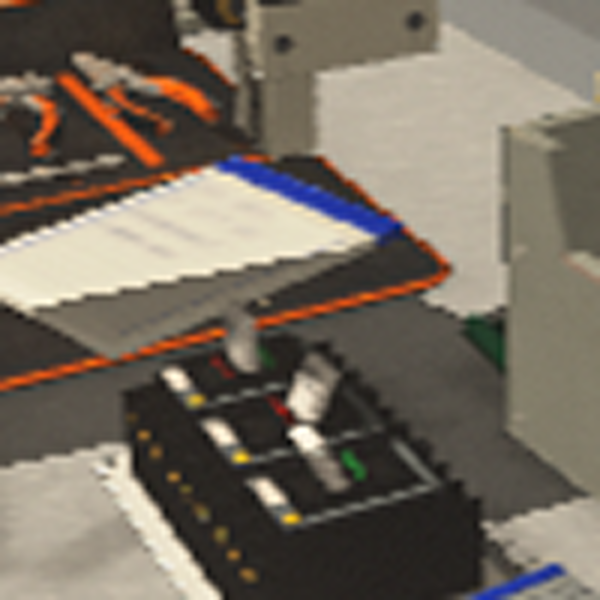

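Call:
move_arm(rows=[{"delta_rot": [0, 0, 0], "delta_pos": [0, 0, -0.5], "hand": 0}, {"delta_rot": [0, 0, 0], "delta_pos": [0, 0, -0.8], "hand": 0}, {"delta_rot": [0, 0, 0], "delta_pos": [0, 0, -0.9], "hand": 0}, {"delta_rot": [0, 0, 0], "delta_pos": [0, 0, -0.9], "hand": 0}, {"delta_rot": [0, 0, 0], "delta_pos": [0, 0, -0.9], "hand": 0}, {"delta_rot": [0, 0, 0], "delta_pos": [0, 0, -0.9], "hand": 0}, {"delta_rot": [0, 0, 0], "delta_pos": [0, 0, -0.9], "hand": 0}, {"delta_rot": [0, 0, 0], "delta_pos": [0, 0, -0.7], "hand": 0}, {"delta_rot": [0, 0, 0], "delta_pos": [0, 0, -0.4], "hand": 0}, {"delta_rot": [0, 0, 0], "delta_pos": [0, 0, 0], "hand": 0}])

```text
t: 2.3
eef_pos: [0.5567, -0.1011, 0.0971]
ee_rot: [3.141, 0.001, -0.094]
force: [0.1, 0.1, -0.1]
width: 0.0006
```

```bash
python3 - <<'E'
from h import *
import cv2
s=get_state();print(s['eef_pos'],s['ee_rot'],s['width'],s['force'])
ims=[cv2.resize(grab_frame(n)[y:y+100,x:x+100],None,fx=4,fy=4,interpolation=cv2.INTER_CUBIC) for n,x,y in(("side",165,110),("scene",140,130))]
cv2.imwrite("pics/two2.png",np.hstack(ims))
E
```

```text
[ 0.55666069 -0.10109256  0.09714385] [ 3.14134989e+00  9.72133792e-04 -9.43500706e-02] 0.0005559777486157193 [ 0.07350537  0.10642132 -0.08445116]
```

View pics/two2.png

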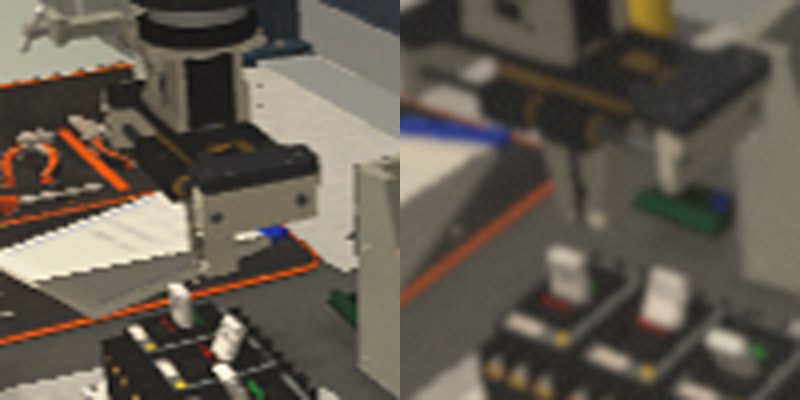

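```bash
python3 - <<'E'
from h import *
import cv2
s=get_state();print(s['t'],s['eef_pos'],s['ee_rot'],s['width'],s['force'])
T=tw(s['eef_pos'],s['ee_rot'])
P=(T@np.array([[0,0,.022,1],[0,.02,.022,1],[0,-.02,.022,1]]).T).T[:,:3]
for n in("side","scene"):print(n,proj(n,P).round(1).tolist())
w=grab_frame("wrist");cv2.imwrite("pics/wrist3.png",w)
ims=[cv2.resize(grab_frame(n)[y:y+100,x:x+100],None,fx=4,fy=4,interpolation=cv2.INTER_CUBIC) for n,x,y in(("side",165,130),("scene",140,130))]
cv2.imwrite("pics/two3.png",np.hstack(ims))
E
```

```text
2.4 [ 0.55718291 -0.10104004  0.09795611] [ 3.14153813e+00 -3.31891394e-04 -9.41740458e-02] 0.00045660569624515936 [-0.14218874  0.78947155  0.91426141]
side [[218.3, 184.2], [221.0, 187.2], [215.7, 181.3]]
scene [[190.0, 191.7], [197.3, 194.4], [182.9, 189.0]]
```

View pics/two3.png

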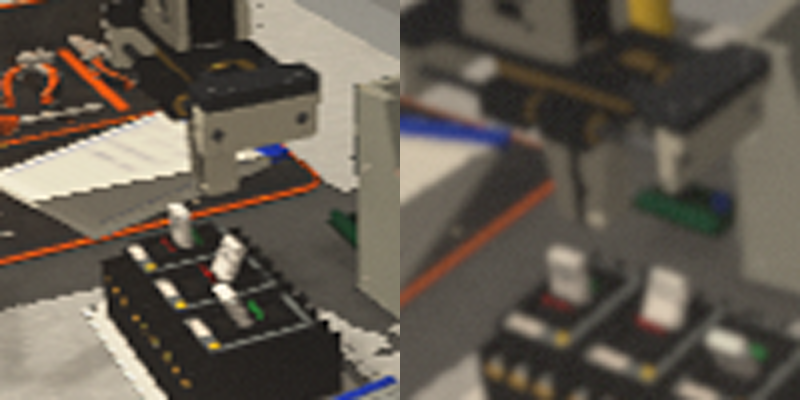

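View pics/wrist3.png

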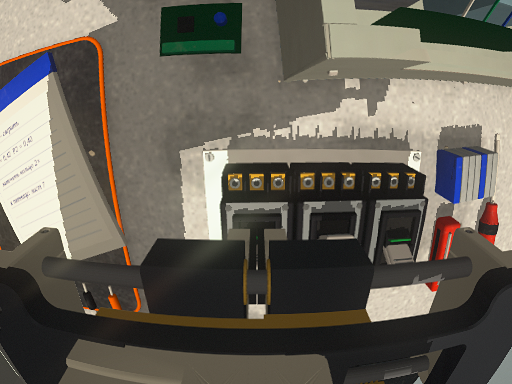

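```bash
python3 - <<'E'
from h import *
import cv2
ims=[cv2.resize(grab_frame(n)[y:y+50,x:x+50],None,fx=8,fy=8,interpolation=cv2.INTER_CUBIC) for n,x,y in(("side",195,155),("scene",165,160))]
cv2.imwrite("pics/two4.png",np.hstack(ims))
E
```

```text
(no output)
```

View pics/two4.png

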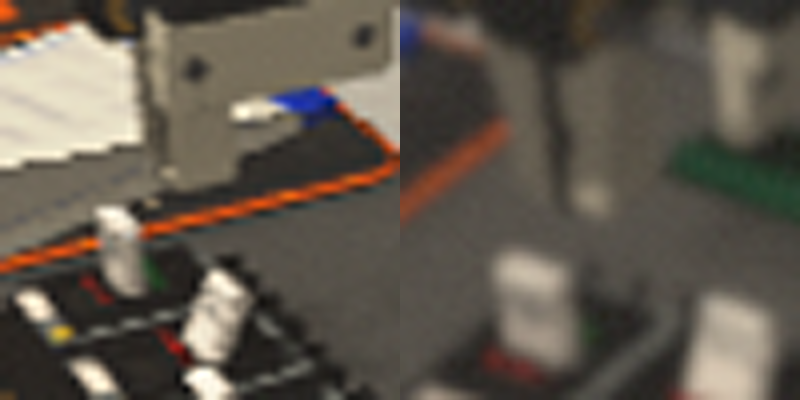

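```bash
python3 - <<'E'
from h import *
def tri(a,b):
    f=lambda p: np.r_[(proj("side",p[None])-a).ravel(),(proj("scene",p[None])-b).ravel()]
    r=least_squares(f,[.55,-.1,.08]);return r.x.round(4),r.fun.round(1)
print(tri([220,178.7],[186.3,186.5]),tri([218.5,178.5],[187.5,187]))
print(tri([209.7,181.5],[181.6,192.2]))
E
```

```text
(array([ 0.5707, -0.0827,  0.0783]), array([-0.4,  1.1,  0.1, -0.9])) (array([ 0.5611, -0.0932,  0.086 ]), array([-0.4,  1.1,  0.1, -0.9]))
(array([ 0.5337, -0.0966,  0.0886]), array([-0.1,  0.1,  0. , -0.1]))
```

Call:
move_arm(rows=[{"delta_rot": [0, 0, 0], "delta_pos": [0, 0, -0.2], "hand": 0}, {"delta_rot": [0, 0, 0], "delta_pos": [0, 0, -0.2], "hand": 0}, {"delta_rot": [0, 0, 0], "delta_pos": [0, 0, -0.1], "hand": 0}, {"delta_rot": [0, 0, 0], "delta_pos": [-0.2, 0.02, 0], "hand": 0}, {"delta_rot": [0, 0, 0], "delta_pos": [-0.2, 0.02, 0], "hand": 0}, {"delta_rot": [0, 0, 0], "delta_pos": [-0.2, 0.02, 0], "hand": 0}, {"delta_rot": [0, 0, 0], "delta_pos": [-0.2, 0.02, 0], "hand": 0}, {"delta_rot": [0, 0, 0], "delta_pos": [-0.2, 0.02, 0], "hand": 0}, {"delta_rot": [0, 0, 0], "delta_pos": [-0.2, 0.02, 0], "hand": 0}, {"delta_rot": [0, 0, 0], "delta_pos": [0, 0, 0], "hand": 0}])

```text
t: 3.65
eef_pos: [0.5447, -0.0998, 0.0928]
ee_rot: [-3.142, -0.0, -0.094]
force: [-0.1, 0.8, -0.2]
width: 0.0005
```

```bash
cat > look.py <<'E'
from h import *
import cv2,sys
s=get_state();print(s['t'],s['eef_pos'],s['ee_rot'],s['force'])
ims=[cv2.resize(grab_frame(n)[y:y+50,x:x+50],None,fx=8,fy=8,interpolation=cv2.INTER_CUBIC) for n,x,y in(("side",190,160),("scene",160,165))]
cv2.imwrite(sys.argv[1],np.hstack(ims))
E
python3 look.py pics/l5.png
```

```text
3.65 [ 0.54471458 -0.0997881   0.09284052] [-3.14153461e+00 -2.83446476e-05 -9.42131698e-02] [-0.14561833  0.80609083 -0.24180735]
```

View pics/l5.png

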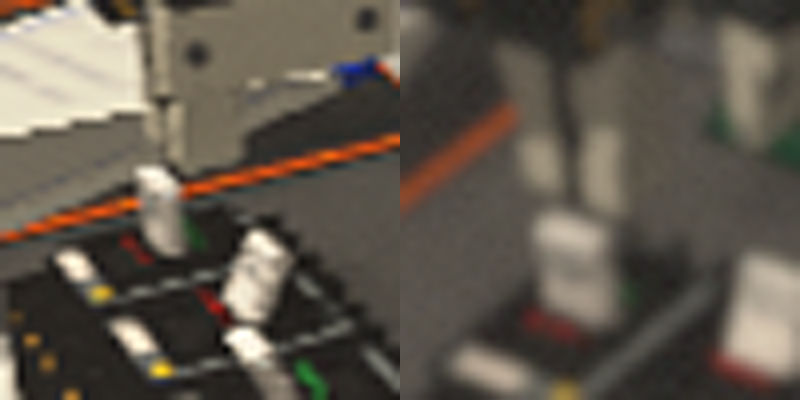

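```bash
python3 - <<'E'
from h import *
import cv2
T=np.eye(4)
for z in (-.02,0,.01,.022):
    print(z,proj("wrist",np.array([[.0095,-.044,z],[-.0095,-.044,z],[.0095,.044,z],[-.0095,.044,z]]),T).round(0).tolist())
im=cv2.imread("pics/wrist0.png")[210:350,100:420]
a=cv2.resize(im,None,fx=2.5,fy=2.5,interpolation=cv2.INTER_CUBIC)
cv2.imwrite("pics/w0f.png",a)
s=get_state()
w=grab_frame("wrist")
cv2.imwrite("pics/w6.png",cv2.resize(w[130:330,170:370],None,fx=3,fy=3,interpolation=cv2.INTER_CUBIC))
print(proj("wrist",np.array([[.0095,0,.022],[-.0095,0,.022],[.0095,0,.0],[.0095,.02,.022],[.0095,-.02,.022]]),T).round(0).tolist())
E
```

```text
-0.02 [[175.0, 243.0], [179.0, 272.0], [337.0, 243.0], [333.0, 272.0]]
0 [[183.0, 227.0], [186.0, 254.0], [329.0, 227.0], [326.0, 254.0]]
0.01 [[186.0, 220.0], [189.0, 247.0], [326.0, 220.0], [323.0, 247.0]]
0.022 [[190.0, 213.0], [193.0, 238.0], [322.0, 213.0], [320.0, 238.0]]
[[256.0, 213.0], [256.0, 239.0], [256.0, 228.0], [286.0, 213.0], [226.0, 213.0]]
```

View pics/w0f.png

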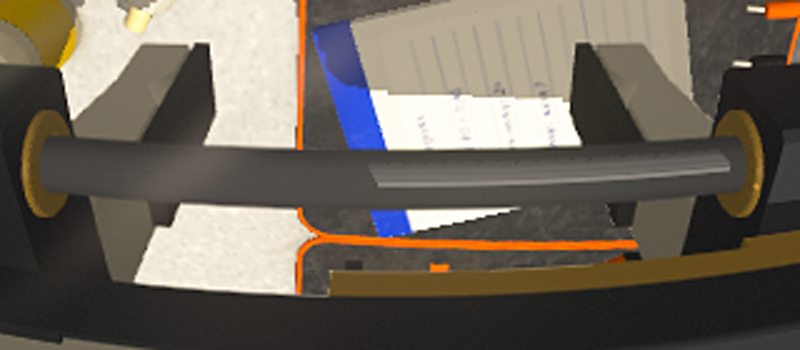

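View pics/w6.png

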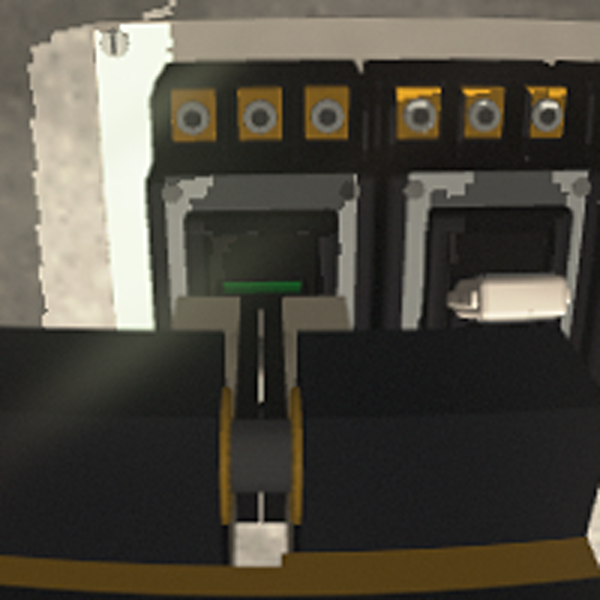

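Call:
move_arm(rows=[{"delta_rot": [0, 0, 0], "delta_pos": [0.5, -0.05, 0], "hand": 0}, {"delta_rot": [0, 0, 0], "delta_pos": [0.6, -0.06, 0], "hand": 0}, {"delta_rot": [0, 0, 0], "delta_pos": [0, 0, -0.2], "hand": 0}, {"delta_rot": [0, 0, 0], "delta_pos": [0, 0, -0.2], "hand": 0}, {"delta_rot": [0, 0, 0], "delta_pos": [0, 0, -0.1], "hand": 0}, {"delta_rot": [0, 0, 0], "delta_pos": [-0.3, 0.03, 0], "hand": 0}, {"delta_rot": [0, 0, 0], "delta_pos": [-0.3, 0.03, 0], "hand": 0}, {"delta_rot": [0, 0, 0], "delta_pos": [-0.3, 0.03, 0], "hand": 0}, {"delta_rot": [0, 0, 0], "delta_pos": [-0.3, 0.03, 0], "hand": 0}, {"delta_rot": [0, 0, 0], "delta_pos": [-0.3, 0.03, 0], "hand": 0}])

```text
t: 4.8
eef_pos: [0.5415, -0.0994, 0.0881]
ee_rot: [-3.141, -0.002, -0.094]
force: [2.3, -1.7, -1.0]
width: 0.0001
```

```bash
python3 look.py pics/l7.png
```

```text
4.8 [ 0.5414794  -0.09939263  0.08814914] [-3.14149931e+00 -1.65892018e-03 -9.39475616e-02] [ 2.34192491 -1.74718823 -1.03690497]
```

View pics/l7.png

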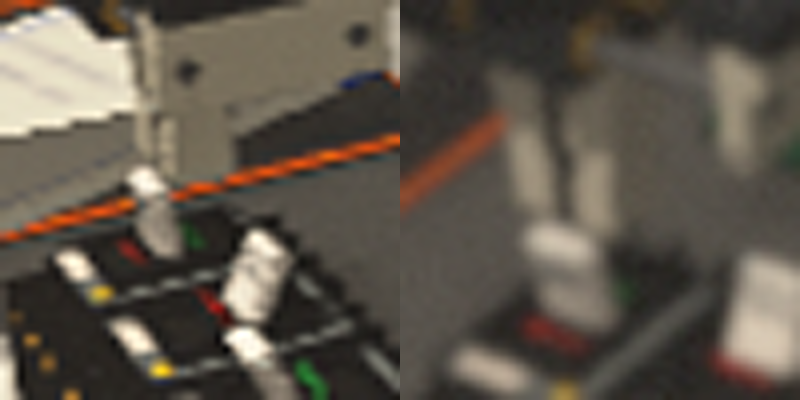

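Call:
move_arm(rows=[{"delta_rot": [0, 0, 0], "delta_pos": [0.4, -0.04, 0], "hand": 0}, {"delta_rot": [0, 0, 0], "delta_pos": [0.2, -0.02, 0], "hand": 0}, {"delta_rot": [0, 0, 0], "delta_pos": [0, 0, -0.15], "hand": 0}, {"delta_rot": [0, 0, 0], "delta_pos": [0, 0, -0.15], "hand": 0}, {"delta_rot": [0, 0, 0], "delta_pos": [0, 0, -0.2], "hand": 0}, {"delta_rot": [0, 0, 0], "delta_pos": [-0.3, 0.03, 0], "hand": 0}, {"delta_rot": [0, 0, 0], "delta_pos": [-0.3, 0.03, 0], "hand": 0}, {"delta_rot": [0, 0, 0], "delta_pos": [-0.2, 0.02, 0], "hand": 0}, {"delta_rot": [0, 0, 0], "delta_pos": [-0.2, 0.02, 0], "hand": 0}, {"delta_rot": [0, 0, 0], "delta_pos": [0, 0, 0], "hand": 0}])

```text
t: 5.9
eef_pos: [0.5371, -0.0989, 0.0831]
ee_rot: [-3.141, -0.001, -0.094]
force: [1.8, -0.2, -1.1]
width: 0.0005
```

```bash
python3 look.py pics/l8.png
```

```text
5.9 [ 0.53707828 -0.09891483  0.08306119] [-3.14141065e+00 -7.76696873e-04 -9.40997483e-02] [ 1.83485064 -0.22735464 -1.14031854]
```

View pics/l8.png

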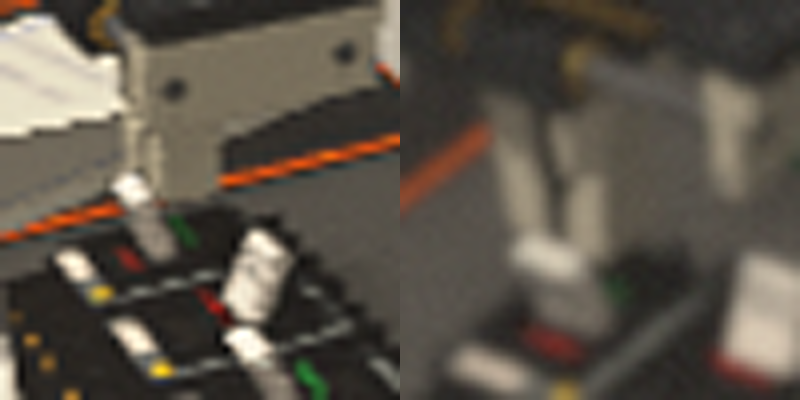

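Call:
move_arm(rows=[{"delta_rot": [0, 0, 0], "delta_pos": [-0.05, 0.005, 0], "hand": 0}, {"delta_rot": [0, 0, 0], "delta_pos": [-0.05, 0.005, 0], "hand": 0}, {"delta_rot": [0, 0, 0], "delta_pos": [-0.05, 0.005, 0], "hand": 0}, {"delta_rot": [0, 0, 0], "delta_pos": [-0.05, 0.005, 0], "hand": 0}, {"delta_rot": [0, 0, 0], "delta_pos": [0, 0, 0], "hand": 0}, {"delta_rot": [0, 0, 0], "delta_pos": [0, 0, 0], "hand": 0}, {"delta_rot": [0, 0, 0], "delta_pos": [0, 0, 0], "hand": 0}, {"delta_rot": [0, 0, 0], "delta_pos": [0, 0, 0], "hand": 0}, {"delta_rot": [0, 0, 0], "delta_pos": [0, 0, 0], "hand": 0}, {"delta_rot": [0, 0, 0], "delta_pos": [0, 0, 0], "hand": 0}])

```text
t: 7.0
eef_pos: [0.5349, -0.0988, 0.0827]
ee_rot: [-3.142, 0.0, -0.094]
force: [2.5, 0.7, -0.9]
width: 0.0004
```

```bash
python3 look.py pics/l9.png
```

```text
7.0 [ 0.53494764 -0.0988121   0.08274175] [-3.14159164e+00  4.61827085e-05 -9.42672327e-02] [ 2.52623931  0.66442104 -0.94517017]
```

View pics/l9.png

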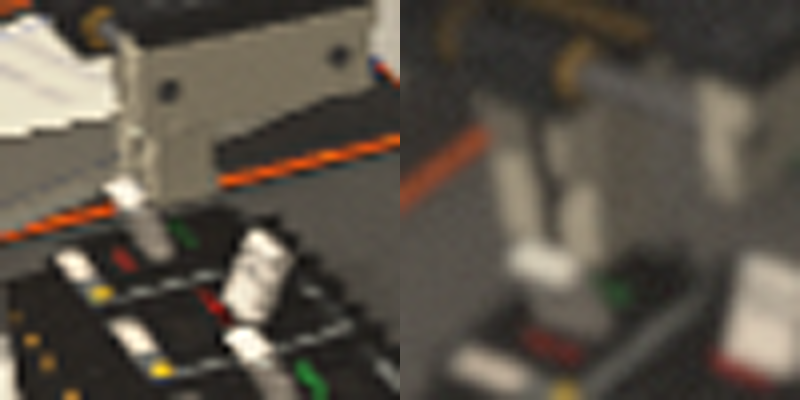

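Call:
move_arm(rows=[{"delta_rot": [0, 0, 0], "delta_pos": [-0.05, 0.005, 0], "hand": 0}, {"delta_rot": [0, 0, 0], "delta_pos": [-0.05, 0.005, 0], "hand": 0}, {"delta_rot": [0, 0, 0], "delta_pos": [-0.05, 0.005, 0], "hand": 0}, {"delta_rot": [0, 0, 0], "delta_pos": [0, 0, 0], "hand": 0}, {"delta_rot": [0, 0, 0], "delta_pos": [0, 0, 0], "hand": 0}, {"delta_rot": [0, 0, 0], "delta_pos": [0, 0, 0], "hand": 0}, {"delta_rot": [0, 0, 0], "delta_pos": [0, 0, 0], "hand": 0}, {"delta_rot": [0, 0, 0], "delta_pos": [0, 0, 0], "hand": 0}, {"delta_rot": [0, 0, 0], "delta_pos": [0, 0, 0], "hand": 0}, {"delta_rot": [0, 0, 0], "delta_pos": [0, 0, 0], "hand": 0}])

```text
t: 8.1
eef_pos: [0.5334, -0.0987, 0.0827]
ee_rot: [3.142, 0.0, -0.094]
force: [2.4, -0.7, -0.5]
width: 0.0004
```

```bash
python3 look.py pics/l10.png
```

```text
8.1 [ 0.53341877 -0.09868248  0.08274837] [ 3.14157471e+00  8.72649668e-05 -9.42670162e-02] [ 2.41543134 -0.70719673 -0.52923124]
```

View pics/l10.png

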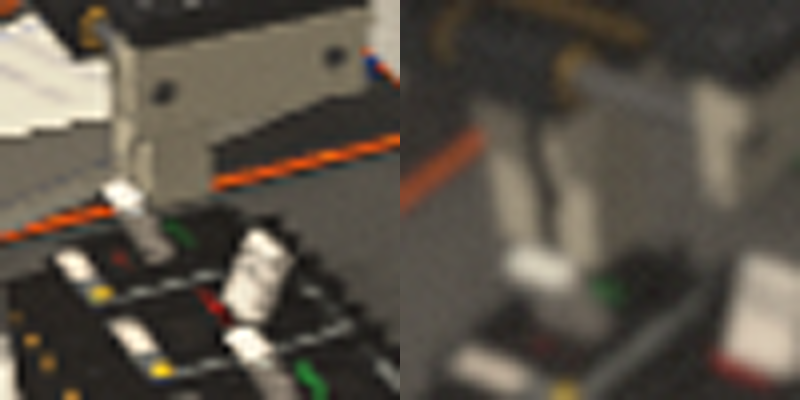

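Call:
move_arm(rows=[{"delta_rot": [0, 0, 0], "delta_pos": [-0.05, 0.005, 0], "hand": 0}, {"delta_rot": [0, 0, 0], "delta_pos": [-0.05, 0.005, 0], "hand": 0}, {"delta_rot": [0, 0, 0], "delta_pos": [0, 0, 0], "hand": 0}, {"delta_rot": [0, 0, 0], "delta_pos": [0, 0, 0], "hand": 0}, {"delta_rot": [0, 0, 0], "delta_pos": [0, 0, 0], "hand": 0}, {"delta_rot": [0, 0, 0], "delta_pos": [0, 0, 0], "hand": 0}, {"delta_rot": [0, 0, 0], "delta_pos": [0, 0, 0], "hand": 0}, {"delta_rot": [0, 0, 0], "delta_pos": [0, 0, 0], "hand": 0}, {"delta_rot": [0, 0, 0], "delta_pos": [0, 0, 0], "hand": 0}, {"delta_rot": [0, 0, 0], "delta_pos": [0, 0, 0], "hand": 0}])

```text
t: 9.2
eef_pos: [0.5324, -0.0986, 0.0827]
ee_rot: [3.142, 0.0, -0.094]
force: [2.2, 0.5, -0.2]
width: 0.0006
```

```bash
python3 look.py pics/l11.png
```

```text
9.2 [ 0.53244863 -0.09858211  0.08273791] [ 3.14156630e+00  5.64590222e-05 -9.42282327e-02] [ 2.21176813  0.50025528 -0.24204823]
```

View pics/l11.png

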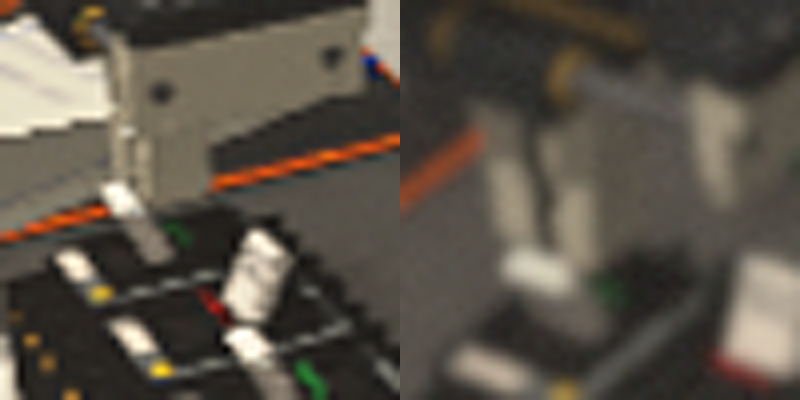

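Call:
move_arm(rows=[{"delta_rot": [0, 0, 0], "delta_pos": [-0.03, 0.003, 0], "hand": 0}, {"delta_rot": [0, 0, 0], "delta_pos": [-0.03, 0.003, 0], "hand": 0}, {"delta_rot": [0, 0, 0], "delta_pos": [-0.03, 0.003, 0], "hand": 0}, {"delta_rot": [0, 0, 0], "delta_pos": [0, 0, 0], "hand": 0}, {"delta_rot": [0, 0, 0], "delta_pos": [0, 0, 0], "hand": 0}, {"delta_rot": [0, 0, 0], "delta_pos": [0, 0, 0], "hand": 0}, {"delta_rot": [0, 0, 0], "delta_pos": [0, 0, 0], "hand": 0}, {"delta_rot": [0, 0, 0], "delta_pos": [0, 0, 0], "hand": 0}, {"delta_rot": [0, 0, 0], "delta_pos": [0, 0, 0], "hand": 0}, {"delta_rot": [0, 0, 0], "delta_pos": [0, 0, 0], "hand": 0}])

```text
t: 10.3
eef_pos: [0.5318, -0.0985, 0.0828]
ee_rot: [-3.142, -0.0, -0.094]
force: [3.8, -0.1, -1.0]
width: 0.0002
```

```bash
python3 look.py pics/l12.png
```

```text
10.3 [ 0.53177712 -0.09845207  0.08283527] [-3.14155252e+00 -3.62928425e-04 -9.41858880e-02] [ 3.84094173 -0.07051911 -0.97705651]
```

View pics/l12.png

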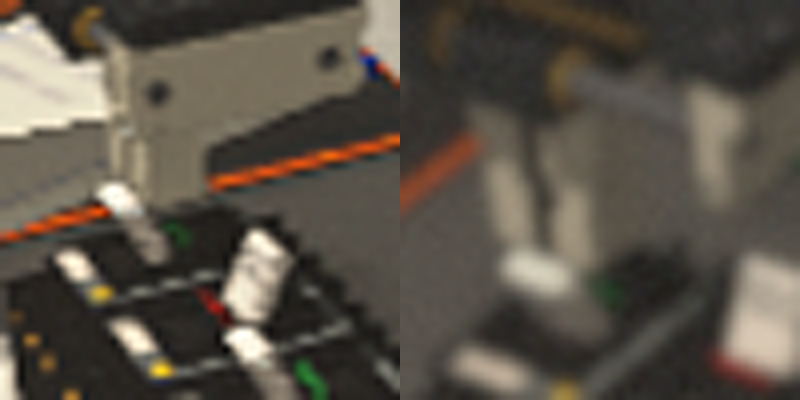

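Call:
move_arm(rows=[{"delta_rot": [0, 0, 0], "delta_pos": [-0.03, 0.003, 0], "hand": 0}, {"delta_rot": [0, 0, 0], "delta_pos": [-0.03, 0.003, 0], "hand": 0}, {"delta_rot": [0, 0, 0], "delta_pos": [0, 0, 0], "hand": 0}, {"delta_rot": [0, 0, 0], "delta_pos": [0, 0, 0], "hand": 0}, {"delta_rot": [0, 0, 0], "delta_pos": [0, 0, 0], "hand": 0}, {"delta_rot": [0, 0, 0], "delta_pos": [0, 0, 0], "hand": 0}, {"delta_rot": [0, 0, 0], "delta_pos": [0, 0, 0], "hand": 0}, {"delta_rot": [0, 0, 0], "delta_pos": [0, 0, 0], "hand": 0}, {"delta_rot": [0, 0, 0], "delta_pos": [0, 0, 0], "hand": 0}, {"delta_rot": [0, 0, 0], "delta_pos": [0, 0, 0], "hand": 0}])

```text
t: 11.4
eef_pos: [0.5316, -0.0984, 0.0829]
ee_rot: [-3.142, -0.001, -0.094]
force: [5.7, -0.6, -1.2]
width: 0.0006
```

Call:
move_arm(rows=[{"delta_rot": [0, 0, 0], "delta_pos": [0.5, -0.05, 0], "hand": 0}, {"delta_rot": [0, 0, 0], "delta_pos": [0.5, -0.05, 0.3], "hand": 0}, {"delta_rot": [0, 0, 0], "delta_pos": [0, 0, 1.4], "hand": 0}, {"delta_rot": [0, 0, 0], "delta_pos": [0, 0, 1.3], "hand": 0}, {"delta_rot": [0, 0, 0], "delta_pos": [-1.2, 0.11, 0], "hand": 0}, {"delta_rot": [0, 0, 0], "delta_pos": [-2.0, 0.19, 0], "hand": 0}, {"delta_rot": [0, 0, 0], "delta_pos": [-1.3, 0.12, 0], "hand": 0}, {"delta_rot": [0, 0, 0], "delta_pos": [0, 0, 0], "hand": 0}, {"delta_rot": [0, 0, 0], "delta_pos": [0, 0, 0], "hand": 0}, {"delta_rot": [0, 0, 0], "delta_pos": [0, 0, 0], "hand": 0}])

```text
t: 12.4
eef_pos: [0.4965, -0.0952, 0.1129]
ee_rot: [3.142, -0.001, -0.094]
force: [0.3, -0.4, 0.3]
width: 0.0003
```

```bash
python3 look.py pics/l13.png
```

```text
12.4 [ 0.49650712 -0.09516757  0.11289793] [ 3.14155635e+00 -5.00353262e-04 -9.40082328e-02] [ 0.33418122 -0.39533215  0.27028427]
```

View pics/l13.png

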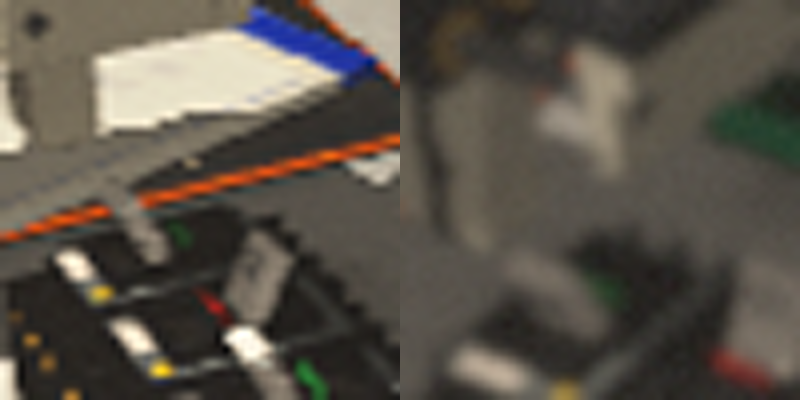

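Call:
move_arm(rows=[{"delta_rot": [0, 0, 0], "delta_pos": [0, 0, -1.0], "hand": 0}, {"delta_rot": [0, 0, 0], "delta_pos": [0, 0, -1.0], "hand": 0}, {"delta_rot": [0, 0, 0], "delta_pos": [0, 0, -0.7], "hand": 0}, {"delta_rot": [0, 0, 0], "delta_pos": [0, 0, -0.3], "hand": 0}, {"delta_rot": [0, 0, 0], "delta_pos": [0.2, -0.02, 0], "hand": 0}, {"delta_rot": [0, 0, 0], "delta_pos": [0.2, -0.02, 0], "hand": 0}, {"delta_rot": [0, 0, 0], "delta_pos": [0.2, -0.02, 0], "hand": 0}, {"delta_rot": [0, 0, 0], "delta_pos": [0.2, -0.02, 0], "hand": 0}, {"delta_rot": [0, 0, 0], "delta_pos": [0.2, -0.02, 0], "hand": 0}, {"delta_rot": [0, 0, 0], "delta_pos": [0.2, -0.02, 0], "hand": 0}])

```text
t: 13.5
eef_pos: [0.5063, -0.0966, 0.0832]
ee_rot: [3.141, 0.003, -0.094]
force: [-11.9, 4.4, 18.9]
width: 0.0006
```

```bash
python3 look.py pics/l14.png
```

```text
13.5 [ 0.50629604 -0.09658393  0.08322248] [ 3.14109127e+00  3.06268260e-03 -9.44541503e-02] [-11.88295706   4.35911578  18.94624109]
```

View pics/l14.png

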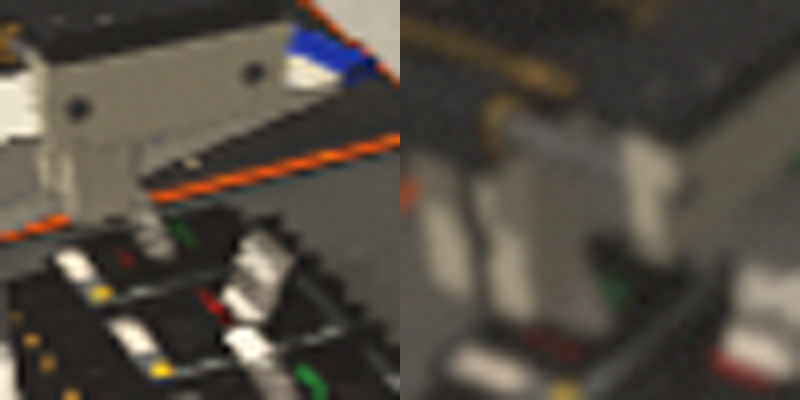

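```bash
cat > tri.py <<'E'
from h import *
def tri(a,b):
    f=lambda p: np.r_[(proj("side",p[None])-a).ravel(),(proj("scene",p[None])-b).ravel()]
    r=least_squares(f,[.55,-.1,.08]);return r.x.round(4),r.fun.round(1)
E
python3 - <<'E'
from tri import *
import cv2
print(tri([199.4,186.9],[191.9,197.8]),tri([207.5,185.6],[191.9,197.8]))
s=get_state();T=tw(s['eef_pos'],s['ee_rot']);print(s['t'],s['force'],s['moment'])
P=np.array([[x,y,z,1] for y in(0,-.02,.02,-.0965) for x in(-.0095,.0095) for z in (.004,.022)])
W=(P@T.T)[:,:3]
for n in("side","scene"):print(n,np.c_[P[:,:3]*1000,proj(n,W)].round(1).tolist())
for n,x,y in(("side",130,90),("scene",110,90)):
    im=grab_frame(n)[y:y+130,x:x+150];cv2.imwrite(f"pics/{n}15.png",cv2.resize(im,None,fx=5,fy=5,interpolation=cv2.INTER_CUBIC))
cv2.imwrite("pics/wrist15.png",cv2.resize(grab_frame("wrist")[130:330,150:450],None,fx=2.5,fy=2.5))
E
```

```text
(array([ 0.4798, -0.1615,  0.1241]), array([ 1.1, -2.7, -0.1,  2.3])) (array([ 0.5073, -0.1416,  0.1045]), array([ 0.1, -0.3, -0. ,  0.3]))
13.6 [-8.16597416  1.91107263 13.92659474] [0.8429625  3.12135643 0.03570437]
side [[-9.5, 0.0, 4.0, 197.5, 187.8], [-9.5, 0.0, 22.0, 198.1, 193.6], [9.5, 0.0, 4.0, 204.2, 186.3], [9.5, 0.0, 22.0, 204.7, 192.1], [-9.5, -20.0, 4.0, 195.2, 184.8], [-9.5, -20.0, 22.0, 195.7, 190.5], [9.5, -20.0, 4.0, 201.8, 183.3], [9.5, -20.0, 22.0, 202.3, 189.0], [-9.5, 20.0, 4.0, 200.0, 190.9], [-9.5, 20.0, 22.0, 200.5, 196.8], [9.5, 20.0, 4.0, 206.8, 189.4], [9.5, 20.0, 22.0, 207.2, 195.2], [-9.5, -96.5, 4.0, 186.8, 174.0], [-9.5, -96.5, 22.0, 187.4, 179.6], [9.5, -96.5, 4.0, 193.0, 172.7], [9.5, -96.5, 22.0, 193.6, 178.2]]
scene [[-9.5, 0.0, 4.0, 171.8, 204.6], [-9.5, 0.0, 22.0, 172.9, 211.4], [9.5, 0.0, 4.0, 177.8, 200.0], [9.5, 0.0, 22.0, 178.7, 206.7], [-9.5, -20.0, 4.0, 164.5, 201.7], [-9.5, -20.0, 22.0, 165.7, 208.4], [9.5, -20.0, 4.0, 170.5, 197.1], [9.5, -20.0, 22.0, 171.6, 203.8], [-9.5, 20.0, 4.0, 179.3, 207.6], [-9.5, 20.0, 22.0, 180.2, 214.5], [9.5, 20.0, 4.0, 185.1, 202.9], [9.5, 20.0, 22.0, 186.0, 209.7], [-9.5, -96.5, 4.0, 137.9, 190.9], [-9.5, -96.5, 22.0, 139.3, 197.6], [9.5, -96.5, 4.0, 144.1, 186.7], [9.5, -96.5, 22.0, 145.4, 193.3]]
```

View pics/side15.png

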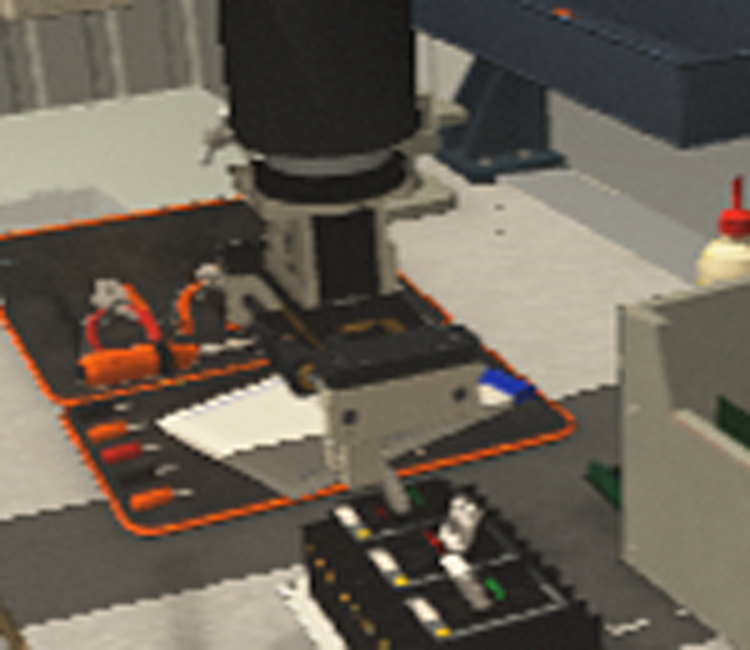

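View pics/scene15.png

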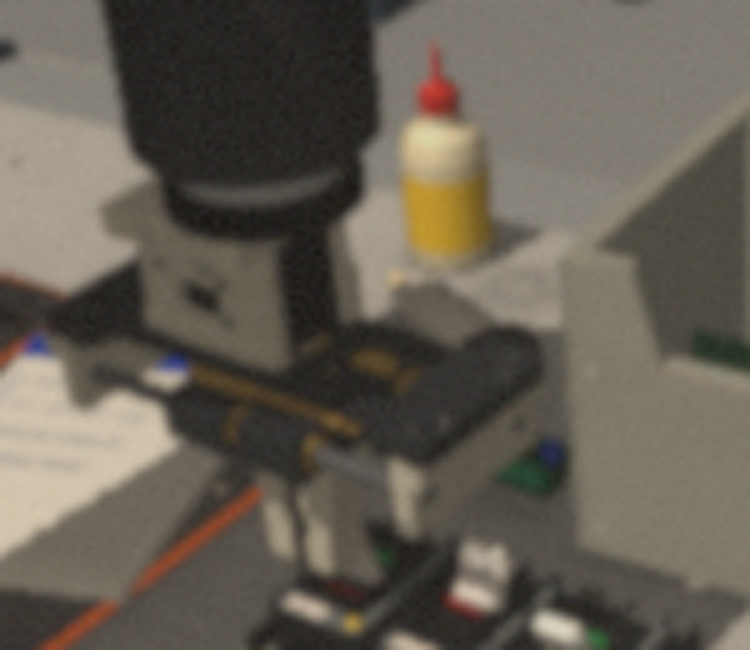

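View pics/wrist15.png

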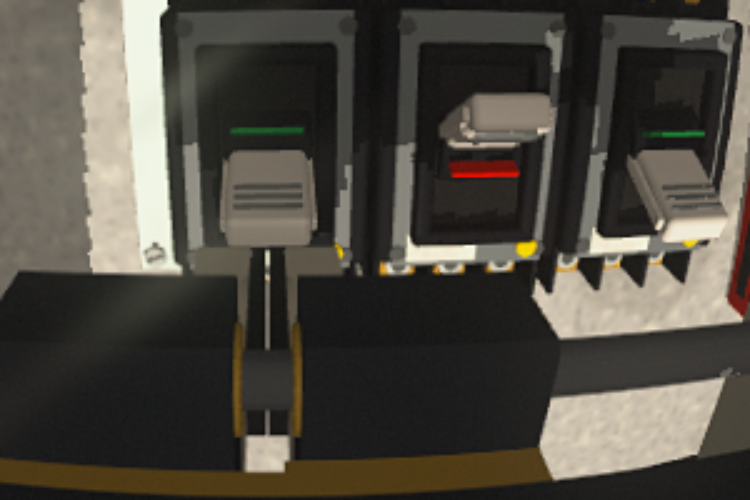

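```bash
python3 - <<'E'
from tri import *
s=get_state();T=tw(s['eef_pos'],s['ee_rot']);print(s['force'])
# bracket: side bottom-left corner of leg and scene leg bottom; columns free: solve using same physical corner candidates
for a,b in (([197,187],[190,197]),([207,185.5],[195,196.5]),([195,168],[188,182]),([225,162],[218,173])):
    p,r=tri(a,b); print(p,r,(np.linalg.inv(T)@np.r_[p,1])[:3].round(3))
for y in(.02,.05,.08,.097):
  for z in(-.044,-.02,0):
    P=(T@np.array([[0,y,z,1]]).T).T[:,:3]; print(y,z,proj("side",P).round(1),proj("scene",P).round(1))
E
```

```text
[-7.79095159  2.34696846 13.20758678]
[ 0.475  -0.1606  0.1272] [ 1.4 -3.6 -0.2  3. ] [-0.026  0.067 -0.044]
[ 0.5017 -0.1535  0.1137] [ 0.4 -1.  -0.1  0.9] [ 0.     0.057 -0.03 ]
[ 0.4679 -0.1668  0.1743] [ 0.2 -0.4 -0.   0.3] [-0.032  0.074 -0.091]
[ 0.5293 -0.1952  0.1743] [-1.5  3.9  0.3 -3.3] [ 0.031  0.096 -0.091]
0.02 -0.044 [[202.  173.9]] [[179.6 186.2]]
0.02 -0.02 [[202.7 182.1]] [[180.9 195.9]]
0.02 0 [[203.3 188.8]] [[182.  203.7]]
0.05 -0.044 [[206.  178.4]] [[191.4 190.6]]
0.05 -0.02 [[206.6 186.8]] [[192.5 200.3]]
0.05 0 [[207.2 193.6]] [[193.5 208.2]]
0.08 -0.044 [[210.1 183.2]] [[203.5 195.2]]
0.08 -0.02 [[210.8 191.7]] [[204.5 205. ]]
0.08 0 [[211.3 198.7]] [[205.2 212.9]]
0.097 -0.044 [[212.6 186. ]] [[210.5 197.8]]
0.097 -0.02 [[213.2 194.7]] [[211.4 207.7]]
0.097 0 [[213.7 201.7]] [[212.1 215.6]]
```

Call:
move_arm(rows=[{"delta_rot": [0, 0, 0], "delta_pos": [-0.4, 0.04, 0], "hand": 0}, {"delta_rot": [0, 0, 0], "delta_pos": [-0.6, 0.06, 0], "hand": 0}, {"delta_rot": [0, 0, 0], "delta_pos": [-0.3, 0.03, 0], "hand": 0}, {"delta_rot": [0, 0, 0], "delta_pos": [0, 0, -0.2], "hand": 0}, {"delta_rot": [0, 0, 0], "delta_pos": [0, 0, 0], "hand": 0}, {"delta_rot": [0, 0, 0], "delta_pos": [0, 0, 0], "hand": 0}, {"delta_rot": [0, 0, 0], "delta_pos": [0, 0, 0], "hand": 0}, {"delta_rot": [0, 0, 0], "delta_pos": [0, 0, 0], "hand": 0}, {"delta_rot": [0, 0, 0], "delta_pos": [0, 0, 0], "hand": 0}, {"delta_rot": [0, 0, 0], "delta_pos": [0, 0, 0], "hand": 0}])

```text
t: 14.75
eef_pos: [0.495, -0.0951, 0.0808]
ee_rot: [3.142, -0.0, -0.094]
force: [-0.6, 0.3, -0.8]
width: 0.0006
```

```bash
python3 look.py pics/l16.png
```

```text
14.75 [ 0.49502369 -0.09513607  0.08075857] [ 3.14158458e+00 -1.39366231e-05 -9.42985904e-02] [-0.59180847  0.30351579 -0.80237729]
```

View pics/l16.png

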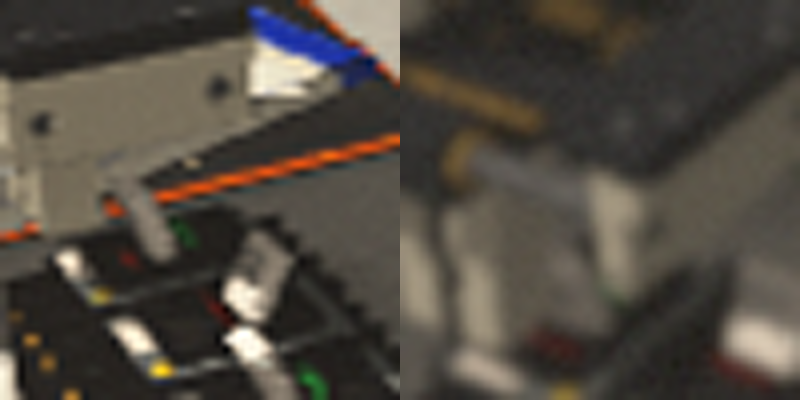

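Call:
move_arm(rows=[{"delta_rot": [0, 0, 0], "delta_pos": [0, 0, -0.2], "hand": 0}, {"delta_rot": [0, 0, 0], "delta_pos": [0, 0, -0.2], "hand": 0}, {"delta_rot": [0, 0, 0], "delta_pos": [0, 0, -0.2], "hand": 0}, {"delta_rot": [0, 0, 0], "delta_pos": [0.2, -0.02, 0], "hand": 0}, {"delta_rot": [0, 0, 0], "delta_pos": [0.2, -0.02, 0], "hand": 0}, {"delta_rot": [0, 0, 0], "delta_pos": [0.2, -0.02, 0], "hand": 0}, {"delta_rot": [0, 0, 0], "delta_pos": [0.2, -0.02, 0], "hand": 0}, {"delta_rot": [0, 0, 0], "delta_pos": [0.2, -0.02, 0], "hand": 0}, {"delta_rot": [0, 0, 0], "delta_pos": [0, 0, 0], "hand": 0}, {"delta_rot": [0, 0, 0], "delta_pos": [0, 0, 0], "hand": 0}])

```text
t: 15.85
eef_pos: [0.5049, -0.0961, 0.0747]
ee_rot: [3.142, 0.0, -0.094]
force: [-0.6, -1.0, 0.7]
width: 0.0008
```

Call:
move_arm(rows=[{"delta_rot": [0, 0, 0], "delta_pos": [0.1, -0.01, 0.02], "hand": 0}, {"delta_rot": [0, 0, 0], "delta_pos": [0.1, -0.01, 0.02], "hand": 0}, {"delta_rot": [0, 0, 0], "delta_pos": [0.1, -0.01, 0.02], "hand": 0}, {"delta_rot": [0, 0, 0], "delta_pos": [0.1, -0.01, 0.02], "hand": 0}, {"delta_rot": [0, 0, 0], "delta_pos": [0.1, -0.01, 0.02], "hand": 0}, {"delta_rot": [0, 0, 0], "delta_pos": [0.1, -0.01, 0.02], "hand": 0}, {"delta_rot": [0, 0, 0], "delta_pos": [0, 0, 0], "hand": 0}, {"delta_rot": [0, 0, 0], "delta_pos": [0, 0, 0], "hand": 0}, {"delta_rot": [0, 0, 0], "delta_pos": [0, 0, 0], "hand": 0}, {"delta_rot": [0, 0, 0], "delta_pos": [0, 0, 0], "hand": 0}])

```text
t: 16.85
eef_pos: [0.5113, -0.0967, 0.076]
ee_rot: [-3.142, -0.001, -0.094]
force: [-1.5, 0.7, 0.1]
width: 0.0002
```

```bash
python3 look.py pics/l17.png
```

```text
16.85 [ 0.51125653 -0.09670941  0.07600006] [-3.14151769e+00 -5.13307318e-04 -9.42296070e-02] [-1.52531736  0.7353362   0.05576023]
```

View pics/l17.png

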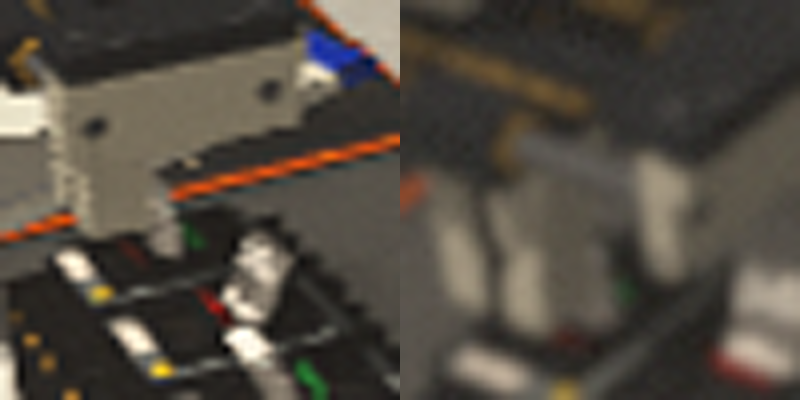

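Call:
move_arm(rows=[{"delta_rot": [0, 0, 0], "delta_pos": [0.15, -0.014, 0.02], "hand": 0}, {"delta_rot": [0, 0, 0], "delta_pos": [0.15, -0.014, 0.02], "hand": 0}, {"delta_rot": [0, 0, 0], "delta_pos": [0.15, -0.014, 0.02], "hand": 0}, {"delta_rot": [0, 0, 0], "delta_pos": [0.15, -0.014, 0.02], "hand": 0}, {"delta_rot": [0, 0, 0], "delta_pos": [0.15, -0.014, 0.02], "hand": 0}, {"delta_rot": [0, 0, 0], "delta_pos": [0.15, -0.014, 0], "hand": 0}, {"delta_rot": [0, 0, 0], "delta_pos": [0.15, -0.014, 0], "hand": 0}, {"delta_rot": [0, 0, 0], "delta_pos": [0.15, -0.014, 0], "hand": 0}, {"delta_rot": [0, 0, 0], "delta_pos": [0, 0, 0], "hand": 0}, {"delta_rot": [0, 0, 0], "delta_pos": [0, 0, 0], "hand": 0}])

```text
t: 17.95
eef_pos: [0.5233, -0.0978, 0.077]
ee_rot: [-3.142, -0.001, -0.094]
force: [-1.3, 0.3, 1.0]
width: 0.0006
```

```bash
python3 look.py pics/l18.png
```

```text
17.95 [ 0.52334187 -0.09781519  0.07700504] [-3.14153655e+00 -5.95321292e-04 -9.42030605e-02] [-1.27873704  0.28710364  0.96782335]
```

View pics/l18.png

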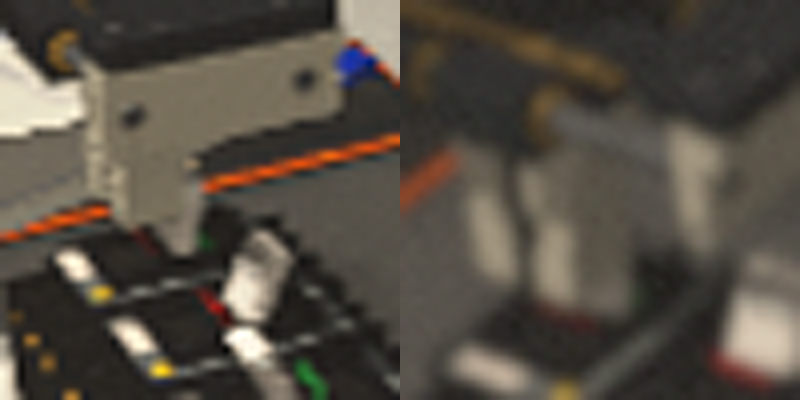

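Call:
move_arm(rows=[{"delta_rot": [0, 0, 0], "delta_pos": [0.1, -0.01, 0], "hand": 0}, {"delta_rot": [0, 0, 0], "delta_pos": [0.1, -0.01, 0], "hand": 0}, {"delta_rot": [0, 0, 0], "delta_pos": [0.1, -0.01, 0], "hand": 0}, {"delta_rot": [0, 0, 0], "delta_pos": [0.1, -0.01, 0], "hand": 0}, {"delta_rot": [0, 0, 0], "delta_pos": [0, 0, 0], "hand": 0}, {"delta_rot": [0, 0, 0], "delta_pos": [0, 0, 0], "hand": 0}, {"delta_rot": [0, 0, 0], "delta_pos": [0, 0, 0], "hand": 0}, {"delta_rot": [0, 0, 0], "delta_pos": [0, 0, 0], "hand": 0}, {"delta_rot": [0, 0, 0], "delta_pos": [0, 0, 0], "hand": 0}, {"delta_rot": [0, 0, 0], "delta_pos": [0, 0, 0], "hand": 0}])

```text
t: 19.05
eef_pos: [0.5268, -0.0983, 0.0769]
ee_rot: [3.141, 0.0, -0.094]
force: [-3.1, 0.7, -1.0]
width: 0.0004
```

```bash
python3 look.py pics/l19.png
```

```text
19.05 [ 0.52684387 -0.09829196  0.07689561] [ 3.14149902e+00  2.61010680e-04 -9.43137790e-02] [-3.10036536  0.72515163 -1.01596113]
```

View pics/l19.png

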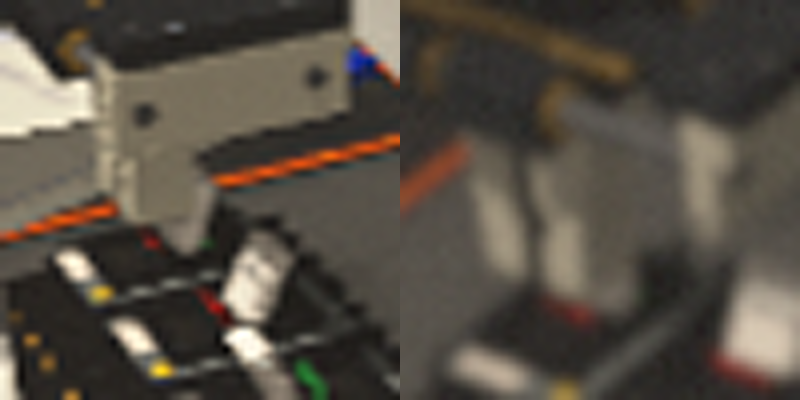

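Near on, a trace of green left. Continue in small steps.

Call:
move_arm(rows=[{"delta_rot": [0, 0, 0], "delta_pos": [0.05, -0.005, 0], "hand": 0}, {"delta_rot": [0, 0, 0], "delta_pos": [0.05, -0.005, 0], "hand": 0}, {"delta_rot": [0, 0, 0], "delta_pos": [0.05, -0.005, 0], "hand": 0}, {"delta_rot": [0, 0, 0], "delta_pos": [0, 0, 0], "hand": 0}, {"delta_rot": [0, 0, 0], "delta_pos": [0, 0, 0], "hand": 0}, {"delta_rot": [0, 0, 0], "delta_pos": [0, 0, 0], "hand": 0}, {"delta_rot": [0, 0, 0], "delta_pos": [0, 0, 0], "hand": 0}, {"delta_rot": [0, 0, 0], "delta_pos": [0, 0, 0], "hand": 0}, {"delta_rot": [0, 0, 0], "delta_pos": [0, 0, 0], "hand": 0}, {"delta_rot": [0, 0, 0], "delta_pos": [0, 0, 0], "hand": 0}])

```text
t: 20.15
eef_pos: [0.5285, -0.0984, 0.077]
ee_rot: [3.142, -0.0, -0.094]
force: [-3.0, -0.1, -1.1]
width: 0.0005
```

```bash
python3 look.py pics/l20.png
```

```text
20.15 [ 0.52849878 -0.09841539  0.07699028] [ 3.14157377e+00 -6.40827396e-05 -9.42869483e-02] [-2.98206294 -0.10879547 -1.09320899]
```

View pics/l20.png

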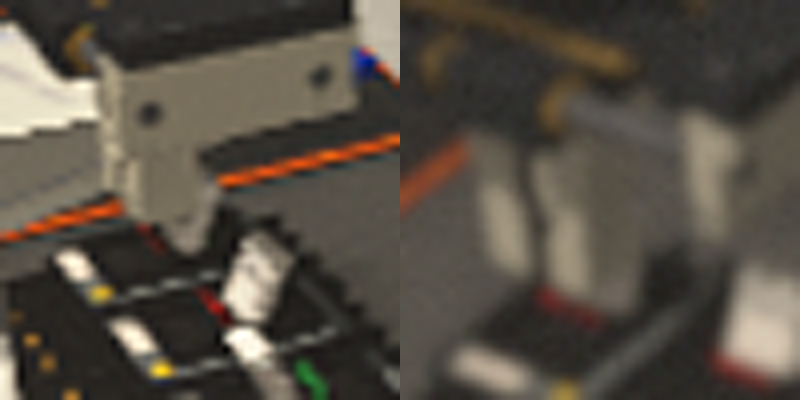

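Call:
move_arm(rows=[{"delta_rot": [0, 0, 0], "delta_pos": [0.05, -0.005, 0], "hand": 0}, {"delta_rot": [0, 0, 0], "delta_pos": [0.05, -0.005, 0], "hand": 0}, {"delta_rot": [0, 0, 0], "delta_pos": [0, 0, 0], "hand": 0}, {"delta_rot": [0, 0, 0], "delta_pos": [0, 0, 0], "hand": 0}, {"delta_rot": [0, 0, 0], "delta_pos": [0, 0, 0], "hand": 0}, {"delta_rot": [0, 0, 0], "delta_pos": [0, 0, 0], "hand": 0}, {"delta_rot": [0, 0, 0], "delta_pos": [0, 0, 0], "hand": 0}, {"delta_rot": [0, 0, 0], "delta_pos": [0, 0, 0], "hand": 0}, {"delta_rot": [0, 0, 0], "delta_pos": [0, 0, 0], "hand": 0}, {"delta_rot": [0, 0, 0], "delta_pos": [0, 0, 0], "hand": 0}])

```text
t: 21.25
eef_pos: [0.5295, -0.0985, 0.077]
ee_rot: [-3.142, -0.0, -0.094]
force: [-2.9, 0.1, -1.2]
width: 0.0002
```

Still moving freely; go on.

Call:
move_arm(rows=[{"delta_rot": [0, 0, 0], "delta_pos": [0.05, -0.005, 0], "hand": 0}, {"delta_rot": [0, 0, 0], "delta_pos": [0.05, -0.005, 0], "hand": 0}, {"delta_rot": [0, 0, 0], "delta_pos": [0.03, -0.003, 0], "hand": 0}, {"delta_rot": [0, 0, 0], "delta_pos": [0, 0, 0], "hand": 0}, {"delta_rot": [0, 0, 0], "delta_pos": [0, 0, 0], "hand": 0}, {"delta_rot": [0, 0, 0], "delta_pos": [0, 0, 0], "hand": 0}, {"delta_rot": [0, 0, 0], "delta_pos": [0, 0, 0], "hand": 0}, {"delta_rot": [0, 0, 0], "delta_pos": [0, 0, 0], "hand": 0}, {"delta_rot": [0, 0, 0], "delta_pos": [0, 0, 0], "hand": 0}, {"delta_rot": [0, 0, 0], "delta_pos": [0, 0, 0], "hand": 0}])

```text
t: 22.25
eef_pos: [0.5302, -0.0986, 0.0768]
ee_rot: [3.141, 0.001, -0.094]
force: [-5.6, 0.0, 0.1]
width: 0.0004
```

```bash
python3 look.py pics/l22.png
```

```text
22.25 [ 0.5301918  -0.09861154  0.07679764] [ 3.14149946e+00  1.09413713e-03 -9.43630778e-02] [-5.58573788e+00  1.17298817e-03  1.17939616e-01]
```

View pics/l22.png

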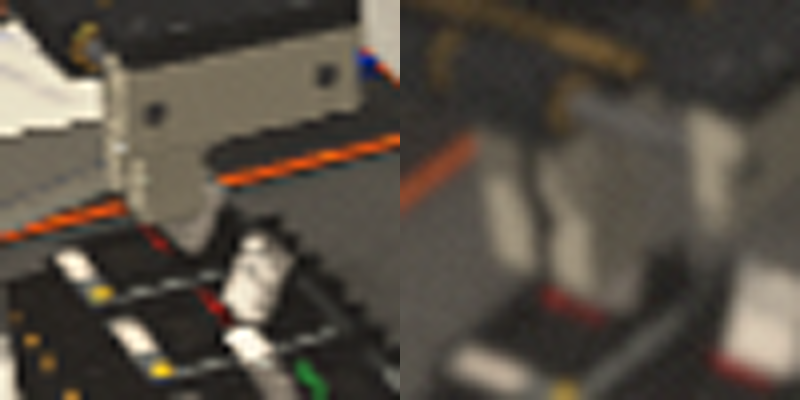

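Call:
move_arm(rows=[{"delta_rot": [0, 0, 0], "delta_pos": [0.04, -0.004, 0], "hand": 0}, {"delta_rot": [0, 0, 0], "delta_pos": [0, 0, 0], "hand": 0}, {"delta_rot": [0, 0, 0], "delta_pos": [0, 0, 0], "hand": 0}, {"delta_rot": [0, 0, 0], "delta_pos": [-0.5, 0.05, 0], "hand": 0}, {"delta_rot": [0, 0, 0], "delta_pos": [-1.0, 0.1, 0], "hand": 0}, {"delta_rot": [0, 0, 0], "delta_pos": [-0.8, 0.08, 1.0], "hand": 0}, {"delta_rot": [0, 0, 0], "delta_pos": [0, 0, 2.0], "hand": 0}, {"delta_rot": [0, 0, 0], "delta_pos": [0, 0, 2.5], "hand": 0}, {"delta_rot": [0, 0, 0], "delta_pos": [0, 0, 2.5], "hand": 0}, {"delta_rot": [0, 0, 0], "delta_pos": [0, 0, 1.0], "hand": 0}])

```text
t: 23.35
eef_pos: [0.5095, -0.0962, 0.1705]
ee_rot: [-3.141, -0.006, -0.094]
force: [0.7, -0.4, 0.1]
width: 0.0006
```

```bash
python3 look.py pics/l23.png; python3 - <<'E'
from h import *
import cv2
cv2.imwrite("pics/w23.png",grab_frame("wrist"))
E
```

```text
23.35 [ 0.50947178 -0.09624349  0.17054831] [-3.14081048 -0.00557006 -0.09357085] [ 0.74480627 -0.43999912  0.09331582]
```

View pics/l23.png

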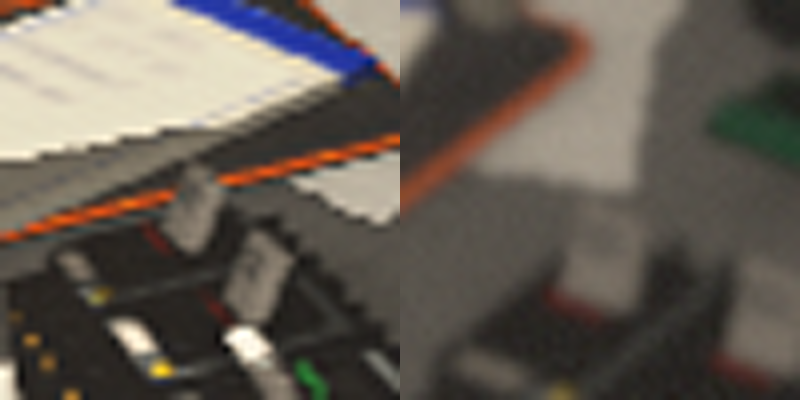

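View pics/w23.png

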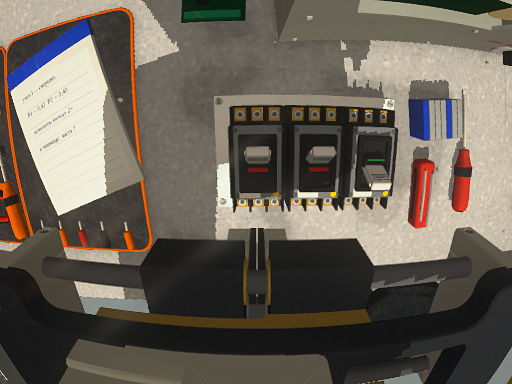

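```bash
python3 - <<'E'
from station import *
s=get_state();print(s['t'],abs(s['qd']).max(),s['force']);print(job_done())
E
```

```text
23.5 0.025857642332597654 [ 0.0542489   0.20002727 -0.61367675]
the job is handed in; nothing more can be done
None
```

The tripped breaker (the leftmost one, at +y) is reset. I pushed its handle to the off stop, then to the on stop, withdrew upwards and handed the job in at 23.5 s.

**Off stop:** The handle stopped moving as the force rose from about 2 N to 5.7 N. Only the green flag showed, and the handle stayed put when I backed away. The latch itself cannot be seen, so I infer it from reaching the stop.

**On stop:** The force rose from about 3 N to 5.6 N as the motion stopped. The last pictures show only the red flag, with the handle leaning in parallel with the neighbour that is on. The other two handles and the loose parts looked unmoved. The force was near zero and the gripper was well clear.

**What disagreed:**
- **Fingertip length:** in the pictures, and from where the handle made contact, the fingertips end about 4 mm ahead of the TCP, not the stated 22 mm. I set the pushing height by what I saw.
- **First on push:** because of that, this push caught the top edge of the handle with about 22 N. I backed off, went 8 mm lower and repeated it, at about 1 to 3 N until the stop.

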